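# Snap the rolling pin into its sprung clip rack

### The arm

A 6-joint arm with a two-finger parallel gripper is mounted at the origin on the work surface. World frame = base frame: x ahead of the robot, y to its left, z up, the work surface at z = 0. Lengths are in m, angles in degrees, forces in N, time in s.
With the tool pointing down it reaches from about 0.325 to 1 m from the base axis. Payload 5.1 kg.
Tool frame: the origin (TCP) lies at the very end of the fingers, on their centre line; the grasp point (between the pads) lies 19 mm behind it; z points along the fingers, y is the line along which they close (so a half turn about z gives the same grasp; the last joint's range is limited). The gripper opens to 85 mm and grips with 20 to 120 N. Pads are 22 mm wide; open, the fingers measure 114 mm over their backs; the gripper's body (76 mm by 85 mm) begins 54 mm behind the grasp point. The pads swing forward as they close: fully open they stand 13 mm farther back than shut.
Start: joints at [-80.134, 7.093, 94.555, -0, 78.352, -4.733], TCP at [0.164, -0.629, 0.231] pointing down, gripper open.
Joint ranges: [-149.61, 149.61], [-58.7, 133.49], [1.44, 155.28], [-77.14, 257.14], [18.33, 153.61], [-166.67, 166.67]. Speed limits (degrees/s): [147.25, 147.25, 180, 180, 180, 180].

### API

Orientations are given as a 3x3 rotation matrix whose columns are the frame's x, y, z axes.
In Python, from workcell import observe, camera, camera_params, hand_in gives the robot as it stands. The module is installed in compiled form; this text tells all that it offers.
- The arm moves only by the tool step_arm, never from a script. Its argument "increments" is a list of rows, each an object with "translation": the shift along the tool's x, y, z in mm, a list of three; "turn": the turn about the tool's z in degrees. A call has 1 to 10 rows; each row is the pose to reach, as a shift and turn from the pose commanded when the call began, along the tool's axes at that moment; what a row does not reach only later rows make up. A row lasts 1/8 s, in which the tool goes at most 62.5 mm and 10.7 degrees, less where a joint would pass 70% of its speed; a pose out of reach is approached as far as the arm can. A call with a gripper value outside its range is refused whole. "gripper" is the opening, from 0 (shut) to 1 (fully open), set as the call begins (left out, the last holds). The fingers move at their own pace and stop on an object; "force" is the grip in N (left out, the last holds). Time passes only in rows, so rows that repeat a pose let the fingers close. It gives the time, the measured TCP pose, the force, the opening and the grip force at its end, in the units of the state.
- observe(): the state, without advancing time (a new reading comes with each control period).
- camera(name): name is "scene" or "top"; returns (picture, depth): 420x560x3 uint8, blue, green, red; 420x560 float32, m along the optical axis (not along the pixel's ray), 0 where there is no reading.
- camera_params(name): a dict with "fx", "fy", "cx", "cy" (pixels), "camera_from_world" (4x4, takes a point from world to camera coordinates). Camera axes: x right, y up, looking along -z (the intrinsics and any distortion apply to the point x, -y, -z); pixel columns grow to the right and rows downward; lengths in m; the calibration is good to about 2 mm. A picture is of the moment at which its call begins. camera_params takes no time and is no camera call.
- hand_in(): hands the job in; it is judged then, once.
The state is a dict: "clock": time; "joint_pos": joint angles; "qvel": joint speeds; "joint_torque": joint torques, N m; "tool_pos": TCP position; "eef_rot": TCP orientation; "force": force on the tool from outside, world axes, zero at the start; "wrist_torque": the same for the moment, N m; "gripper_width": finger opening in m; "gripper_force": force on a finger pad.
Only numpy, scipy, OpenCV 4.12 (cv2) and the standard library are available. Lean on these libraries where they do the work, as an engineer would, in place of code of your own. Each camera call takes 0.05 s, during which the arm holds its last target. There are 200 camera calls.

### The job

Put the slim wooden rolling pin away in the red clip rack: press it down between the spring fingers until both clips snap around it, with its end still just short of the black end cup, stop pressing as soon as they have snapped, then slide it lengthwise until its end butts against the inside of the cup, and let go. The clip bar floats on springs and sinks as you press, so work by feel: do not drive the bar down onto its bottom stops, do not keep forcing it down once the pin is in, and do not ram the pin into the cup. Leave the tableware standing where it is.

Things in the scene. Friction and masses are not known exactly. Their poses are not given: they have to be found in the camera images.
- pin_center (a point): centre of the slim rolling pin: plain pale wooden dowel, 24 mm thick, 200 mm long, 50 to 85 g, both ends alike. Its x axis is the pin's long axis. It starts level in a brown wooden rest, axis 40 mm above the table, held at two blocks 68 mm either side of the rest's middle (cheeks reach 3 mm below the axis): the pin's middle 90 mm is free to grasp, with 22 mm of air under it.
- seat (a point): where the pin's centre must finally be; on the red clip bar, moves with it, 82 mm above the table when unloaded. x: along the bar towards the black end cup; y across; z up. Bar 250 x 34 x 10 mm, its top 28 mm below this point. Clips stand at x = -68 and +40 mm; between them the bar is bare, so a hand can hold the pin's middle there.
- clip_near (a point): the steel spring clip away from the cup, point on the seated pin's axis, axes as seat. 16 mm long along the bar, 32 mm wide: two upright spring fingers with round beads 9 mm above this point (gap 16 mm), flared tips 19 mm above it, over a rubber saddle. The pin meets the beads with its axis 19 mm above this point and must go down past them onto the saddle.
- clip_far (a point): the same kind of clip at the cup's side. Pressing the pin into both clips at once takes some 10 to 17 N in all (friction varies). At the snap the bar springs up around the pin and the force on the hand drops by 4 N or more; the pin then lies with its axis level with the seat point.
- cup_mouth (a point): centre of the mouth of the black end cup, 86 mm from the seat along its x, same axes: a socket 30 mm wide inside, 31 mm high, roofed (top 19 mm above the pin's axis), 14 mm deep, end wall at seat x = +100 mm. The roof stops the pin from being laid in from above: snap it in with its centre about 20 mm short of the seat, then slide it along x. Sliding in the clips takes 3 to 8 N.
- clip_bar (a joint): how far the clip bar has sunk on its springs, m: 0 unloaded, grows as it is pressed straight down, bottom stops at 0.033. It takes about 1 N to start and then 0.6 N per mm. Keep it less than 32 mm down while pressing the pin in, and let it up to less than 20 mm down once the pin has snapped in.
- end_cup: the end cup as a body; origin on the bar's underside at the bar's middle (38 mm under the seat), same axes. The cup is cushioned: pushed along x it gives about 1 mm per 6 N, 4 mm at most
- pin: the rolling pin as a whole, origin on its surface, 12 mm from its axis, half-way along
- bell: brass call bell on a wooden foot, 84 mm across, 56 mm high, origin under its centre; bystander
- sake_cup: small white cup, 48 mm across, 45 mm high, origin under its centre, between rack and rest; bystander
- tea_cup: blue tea cup, 72 mm across, 75 mm high, origin under its centre; bystander
- soy_bottle: amber soy bottle, 56 mm across, 140 mm high, origin under its centre; bystander
- rice_bowl: black bowl, 110 mm across, 60 mm high, origin under its centre; bystander
- side_dish: white small plate, 100 mm across, 25 mm high, origin under its centre; bystander
Mind the look-alikes: they are no part of the job. What is meant by the pin is not orange, and is the smaller of those in its own colour.

How it is judged (in metres and radians):
On the way:
1. the pin is snapped down into both clips, its end still outside the end cup (y of pin_center in the frame of seat between -0.003 and 0.003 m and z of pin_center in the frame of seat between -0.003 and 0.003 m and angle between the x axis of pin_center and the x axis of seat, either way round below 0.04 rad and x of pin_center in the frame of seat between -0.045 and -0.01 m), for 0.2 s.
At the end, for the whole second after the job is handed in: The pin rests snapped in both clips: its centre within 3 mm of the seat across the bar and in height, within 4 mm of it lengthwise (end against the inside of the cup), its axis along the bar within 0.04 rad, at rest, with the bar risen to within 4 mm of its top (y of pin_center in the frame of seat between -0.003 and 0.003 m and z of pin_center in the frame of seat between -0.003 and 0.003 m and angle between the x axis of pin_center and the x axis of seat, either way round below 0.04 rad and x of pin_center in the frame of seat between -0.004 and 0.004 m and linear speed of pin below 0.02 m/s and value of joint clip_bar below 0.004 m); the robot touches nothing.
It fails at once if the clip bar is driven down onto its bottom stops (more than 32 mm down) (value of joint clip_bar above 0.032 m).
It fails at once if the bar is forced more than 20 mm down with the pin already snapped in (y of pin_center in the frame of seat between -0.003 and 0.003 m and z of pin_center in the frame of seat between -0.003 and 0.003 m and angle between the x axis of pin_center and the x axis of seat, either way round below 0.04 rad and value of joint clip_bar above 0.02 m).
It fails at once if the pin is rammed against the end cup with more than 30 N (contact force between pin and end_cup above 30 N).
It fails at once if a piece of tableware is moved more than 25 mm (distance of any of bell, sake_cup, tea_cup, soy_bottle, rice_bowl, side_dish from where it was at the start of the episode above 0.025 m).
It fails at once if a piece of tableware is tipped (angle between any of bell, sake_cup, tea_cup, soy_bottle, rice_bowl, side_dish's own z axis and vertical above 0.4 rad).
It also fails if it takes over 62 s, if anything falls off the work surface, if the arm or the gripper's body presses on something with over 40 N, if the wrist force passes 120 N, or if a joint passes its speed limit or range.

## Working session

There is one attempt and no reset: what is moved stays moved. The work goes in short steps, Python scripts to look and compute and a tool call to move; the robot and the scene stay as the last step left them, time stands still between calls to the robot, and variables do not carry over. Pictures are saved under pics/ and viewed, at most 10 in all, crops included, and the job is handed in when it is done.

Besides the shell and the picture viewer there is one more tool, called after "Emit:" as name(argument=value, ...), one argument or row to a line, values as JSON. step_arm: Moves the arm, as the interface text tells. Its arguments: {"type":"object","properties":{"increments":{"type":"array","items":{"type":"object","properties":{"translation":{"type":"array","items":{"type":"number"}},"turn":{"type":"number"}}}},"gripper":{"type":"number"},"force":{"type":"number"}},"required":["increments"]}

```bash
mkdir -p pics; cat > h.py <<'E'
import numpy as np, cv2
from workcell import *
def grab(n):
    im,d=camera(n); p=camera_params(n); np.savez(n+'.npz',im=im,d=d); return im,d,p
def pts(d,p):
    v,u=np.mgrid[:d.shape[0],:d.shape[1]]
    c=np.stack([(u-p['cx'])/p['fx']*d,-(v-p['cy'])/p['fy']*d,-d,np.ones_like(d)],-1)
    return (c@np.linalg.inv(np.array(p['camera_from_world'])).T)[...,:3]
E
python3 - <<'E'
from h import *
for n in('top','scene'):
    im,d,p=grab(n); cv2.imwrite(f'pics/{n}.png',im); print({k:(v if np.isscalar(v) else np.round(v,3).tolist()) for k,v in p.items()})
o=observe();print(o['clock'],o['eef_rot'],o['tool_pos'],o['force'],o['gripper_width'])
E
```

```text
{'fx': 412.77676341417845, 'fy': 412.77676341417845, 'cx': 280.1573871508731, 'cy': 209.279422688644, 'camera_from_world': [[0.016, -0.999, -0.028, -0.006], [0.992, 0.012, 0.125, -0.507], [-0.125, -0.03, 0.992, -1.022], [0.0, 0.0, 0.0, 1.0]]}
{'fx': 458.9235045981866, 'fy': 458.9235045981866, 'cx': 284.28698114574104, 'cy': 216.83537862950175, 'camera_from_world': [[0.36, 0.933, 0.005, -0.164], [-0.748, 0.286, 0.599, 0.342], [0.557, -0.22, 0.801, -1.433], [0.0, 0.0, 0.0, 1.0]]}
0.1 [[ 9.67713334e-01  2.52053125e-01 -3.54400655e-04]
 [ 2.52053341e-01 -9.67711532e-01  1.87205502e-03]
 [ 1.28899717e-04 -1.90094047e-03 -9.99998185e-01]] [ 0.1637073  -0.62846389  0.23016655] [-0.70896413 -0.14190217 -0.45826392] 0.0852973208091839
```

View pics/top.png

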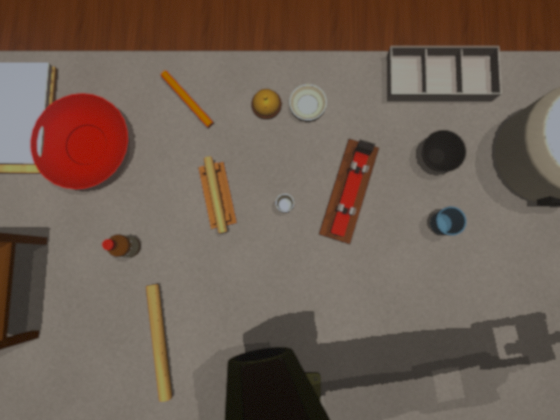

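View pics/scene.png

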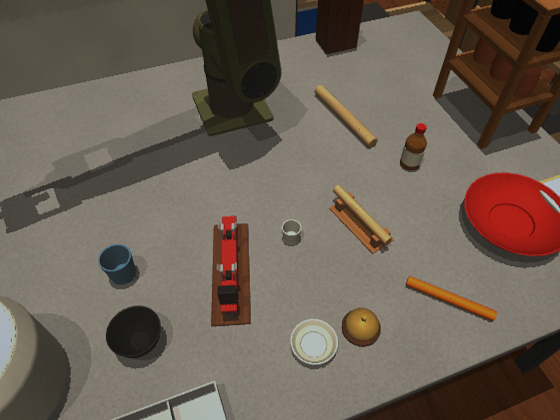

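The top view shows the pin in its rest around (215,194). The red bar is around (350,190), with the black cup at (365,147), clips at (358,167) and (345,212), and the sake cup at (285,204). The scene view shows the same: pin at (361,213), bar at (229,262), cup at (229,297). Next I measure both.

```bash
cat > m.py <<'E'
from h import *
def load(n):
    z=np.load(n+'.npz');p=camera_params(n);return z['im'],z['d'],p,pts(z['d'],p)
def line(q):
    c=q.mean(0);w=np.linalg.svd(q-c,full_matrices=False)[2][0];w=w*np.sign(w[0]);t=(q-c)@w
    return c,w,t.min(),t.max()
B={'top':((195,145,240,242),(315,130,385,248)),'scene':((325,178,400,255),(205,205,260,330))}
for n in B:
    im,d,p,P=load(n);h=cv2.cvtColor(im,cv2.COLOR_BGR2HSV);H,S,V=[h[...,i].astype(int) for i in range(3)]
    def box(b):
        m=np.zeros(d.shape,bool);m[b[1]:b[3],b[0]:b[2]]=1;return m&(d>0)
    m=box(B[n][0])&(H>16)&(H<32)&(S>60)&(V>80)&(P[...,2]>.036)
    q=P[m];c,w,a,b=line(q);tip=[np.percentile((q-c)@w,k) for k in(.5,99.5)]
    mid=c+w*np.mean(tip);print(n,'pin',m.sum(),mid.round(4),w.round(4),np.degrees(np.arctan2(w[1],w[0])),np.diff(tip),'zmax',np.percentile(q[:,2],98))
    m=box(B[n][1])&((H<6)|(H>174))&(S>170)&(V>60)
    q=P[m];print('  red z pct',np.percentile(q[:,2],[2,25,50,75,98]).round(4))
    q=q[abs(q[:,2]-.054)<.005];r=cv2.minAreaRect((q[:,:2]*1000).astype(np.float32));c,w,a,b=line(q);print('  red',r,c.round(4),np.degrees(np.arctan2(w[1],w[0])),a,b)
    m=box(B[n][1])&(V<50)&(S<140)&(P[...,2]>.09)
    q=P[m];print('  cup top',m.sum(),q.mean(0).round(4),cv2.minAreaRect((q[:,:2]*1000).astype(np.float32)))
    m=box(B[n][1])&(S<90)&(P[...,2]>.075)&(V>70);k,l,s,cc=cv2.connectedComponentsWithStats(m.astype(np.uint8))
    for i in range(1,k):
        if s[i,4]>3:print('  steel',s[i,4],cc[i].round(1),P[l==i].mean(0).round(4))
    x0,y0,x1,y1=B[n][1];cv2.imwrite(f'pics/{n}_rack.png',cv2.resize(im[y0:y1,x0:x1],None,fx=5,fy=5,interpolation=2)[:600])
E
python3 m.py
```

```text
top pin 660 [0.5411 0.1673 0.049 ] [ 0.9729  0.2311 -0.002 ] 13.361969755548559 [0.19686017] zmax 0.05432019437444997
  red z pct [0.0063 0.0517 0.0532 0.0545 0.0584]
  red ((546.4266357421875, -172.74046325683594), (33.34897232055664, 215.81761169433594), 72.9875259399414) [ 0.5417 -0.1713  0.0534] -17.190378970274235 -0.10290019098634505 0.11286907340792791
  cup top 63 [ 0.6543 -0.2034  0.1001] ((655.0380859375, -203.25942993164062), (32.53107452392578, 15.645364761352539), 79.27383422851562)
  steel 19 [367.7 142.1] [ 0.6651 -0.2104  0.0996]
  steel 34 [353.6 165.6] [ 0.6077 -0.1768  0.0943]
  steel 38 [365.1 168.8] [ 0.5999 -0.2044  0.0948]
  steel 33 [340.7 207.5] [ 0.505  -0.1453  0.0948]
  steel 36 [352.2 211. ] [ 0.4969 -0.1727  0.0949]
scene pin 607 [0.5446 0.1657 0.0494] [ 0.9733  0.2297 -0.003 ] 13.27844402222958 [0.1978851] zmax 0.05496231778750666
  red z pct [0.0508 0.0539 0.0551 0.0564 0.0645]
  red ((564.8963012695312, -177.16761779785156), (33.805789947509766, 248.43673706054688), 72.81486511230469) [ 0.5594 -0.1762  0.055 ] -16.848327831617674 -0.11861112380293151 0.12970491805211284
  cup top 186 [ 0.661  -0.2063  0.1001] ((659.6261596679688, -205.68516540527344), (37.68571853637695, 19.68061637878418), 70.35172271728516)
  steel 40 [220.6 226.2] [ 0.4983 -0.172   0.097 ]
  steel 32 [233.7 225.8] [ 0.5071 -0.1437  0.0961]
  steel 37 [233.8 266.9] [ 0.6108 -0.1759  0.0971]
  steel 42 [219.6 267.4] [ 0.6015 -0.2044  0.0976]
```

View pics/top_rack.png

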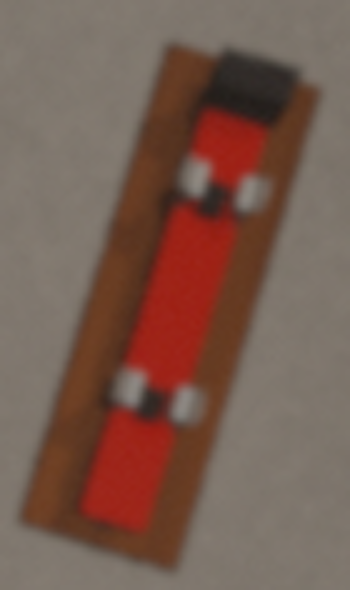

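```bash
cat > go.py <<'E'
import sys;from h import *
x,y,z,a=map(float,sys.argv[1:]);o=observe();R=np.array(o['eef_rot']);p=np.array(o['tool_pos'])
cur=np.degrees(np.arctan2(R[1,0],R[0,0]))
print('clock',o['clock'],'pos',p.round(4),'yaw',cur.round(2),'move mm',(R.T@(np.array([x,y,z])-p)*1000).round(1),'turn',round(cur-a,2),'F',np.round(o['force'],2),'w',o['gripper_width'])
E
python3 go.py 0.547 0.1675 0.12 13.3
python3 -c "
from h import *
for n in('top','scene'):print(-np.array(camera_params(n)['camera_from_world'])[:3,:3].T@np.array(camera_params(n)['camera_from_world'])[:3,3])"
```

```text
clock 0.1 pos [ 0.1637 -0.6285  0.2302] yaw 14.6 move mm [ 571.5 -673.4  111.5] turn 1.3 F [-0.71 -0.14 -0.46] w 0.0852973208091839
[ 0.37562925 -0.0298836   1.07683099]
[ 1.11427843 -0.25965954  0.94327323]
```

Emit:
step_arm(
  increments=[
    {"translation": [572, -675, 60], "turn": 1.3},
    {"translation": [572, -675, 60], "turn": 1.3},
    {"translation": [572, -675, 60], "turn": 1.3},
    {"translation": [572, -675, 60], "turn": 1.3},
    {"translation": [572, -675, 60], "turn": 1.3},
    {"translation": [572, -675, 60], "turn": 1.3},
    {"translation": [572, -675, 60], "turn": 1.3},
    {"translation": [572, -675, 60], "turn": 1.3},
    {"translation": [572, -675, 60], "turn": 1.3},
    {"translation": [572, -675, 60], "turn": 1.3},
  ],
  gripper=1,
)

```text
clock: 1.35
tool_pos: [0.4343, -0.065, 0.1888]
eef_rot: [[0.973, 0.23, 0.001], [0.23, -0.973, -0.0], [0.001, 0.0, -1.0]]
force: [0.4, -0.9, 0.5]
gripper_width: 0.0854
gripper_force: 0.0
```

```bash
python3 go.py 0.546 0.1695 0.12 13.3
```

```text
clock 1.35 pos [ 0.4343 -0.065   0.1888] yaw 13.3 move mm [ 162.6 -202.6   68.8] turn 0.0 F [ 0.38 -0.86  0.47] w 0.08543015295355609
```

Emit:
step_arm(
  increments=[
    {"translation": [162, -202, 60], "turn": 0},
    {"translation": [162, -202, 60], "turn": 0},
    {"translation": [162, -202, 60], "turn": 0},
    {"translation": [162, -202, 60], "turn": 0},
    {"translation": [162, -202, 60], "turn": 0},
    {"translation": [162, -202, 60], "turn": 0},
    {"translation": [162, -202, 60], "turn": 0},
  ],
)

```text
clock: 2.22
tool_pos: [0.5449, 0.1656, 0.1293]
eef_rot: [[0.973, 0.229, 0.0], [0.229, -0.973, -0.0], [-0.0, 0.0, -1.0]]
force: [-0.1, 0.5, -0.6]
gripper_width: 0.0857
gripper_force: 0.0
```

```bash
python3 go.py 0.546 0.1695 0.021 13.3; python3 - <<'E'
from h import *
im,d,p=grab('scene');cv2.imwrite('pics/s2.png',cv2.resize(im[100:310,260:540],None,fx=2.5,fy=2.5))
E
```

```text
clock 2.225 pos [0.5449 0.1656 0.1293] yaw 13.23 move mm [  1.9  -3.6 108.3] turn -0.07 F [-0.13  0.5  -0.62] w 0.08573090347223164
```

View pics/s2.png

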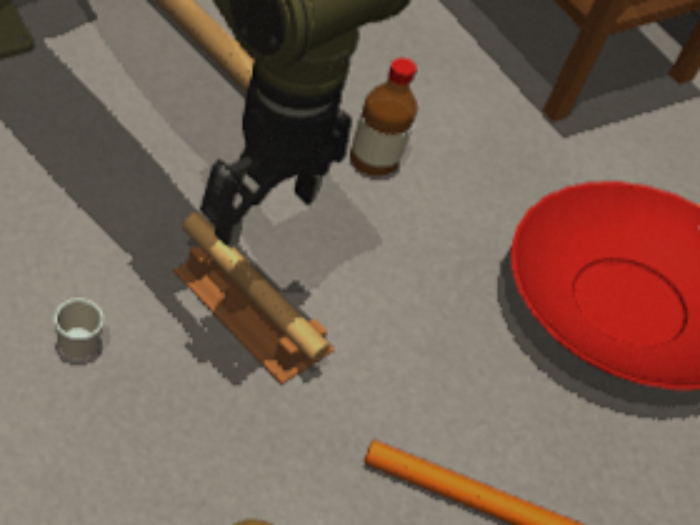

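The gripper is above the pin and clear of the bottle, so I descend.

Emit:
step_arm(
  increments=[
    {"translation": [2, -3, 35], "turn": 0},
    {"translation": [2, -3, 65], "turn": 0},
    {"translation": [2, -3, 90], "turn": 0},
    {"translation": [2, -3, 104], "turn": 0},
    {"translation": [2, -3, 108], "turn": 0},
    {"translation": [2, -3, 108], "turn": 0},
    {"translation": [2, -3, 108], "turn": 0},
  ],
)

```text
clock: 3.15
tool_pos: [0.5474, 0.1703, 0.0223]
eef_rot: [[0.973, 0.23, 0.002], [0.23, -0.973, 0.0], [0.002, 0.0, -1.0]]
force: [-0.1, 0.9, 0.3]
gripper_width: 0.0857
gripper_force: 0.0
```

```bash
python3 go.py 0.546 0.1695 0.021 13.3
```

```text
clock 3.15 pos [0.5474 0.1703 0.0223] yaw 13.29 move mm [-1.6  0.5  1.3] turn -0.01 F [-0.13  0.89  0.28] w 0.08565788764650785
```

Emit:
step_arm(
  increments=[
    {"translation": [-1, 0, 1], "turn": 0},
    {"translation": [-1, 0, 1], "turn": 0},
    {"translation": [-1, 0, 1], "turn": 0},
    {"translation": [-1, 0, 1], "turn": 0},
    {"translation": [-1, 0, 1], "turn": 0},
    {"translation": [-1, 0, 1], "turn": 0},
    {"translation": [-1, 0, 1], "turn": 0},
    {"translation": [-1, 0, 1], "turn": 0},
  ],
  gripper=0,
  force=70,
)

```text
clock: 4.15
tool_pos: [0.5457, 0.17, 0.0203]
eef_rot: [[0.973, 0.23, 0.0], [0.23, -0.973, 0.0], [0.001, -0.0, -1.0]]
force: [0.6, 1.4, 2.5]
gripper_width: 0.0222
gripper_force: 68.5
```

```bash
python3 go.py 0.546 0.1695 0.021 13.3
```

```text
clock 4.15 pos [0.5457 0.17   0.0203] yaw 13.3 move mm [ 0.1  0.6 -0.7] turn -0.0 F [0.57 1.38 2.52] w 0.022199809898237242
```

Emit:
step_arm(
  increments=[
    {"translation": [0, 0, -15], "turn": 0},
    {"translation": [0, 0, -45], "turn": 0},
    {"translation": [0, 0, -80], "turn": 0},
    {"translation": [0, 0, -115], "turn": 0},
    {"translation": [0, 0, -140], "turn": 0},
    {"translation": [0, 0, -145], "turn": 0},
    {"translation": [0, 0, -145], "turn": 0},
  ],
)

```text
clock: 5.03
tool_pos: [0.5451, 0.1698, 0.1647]
eef_rot: [[0.973, 0.23, -0.0], [0.23, -0.973, -0.0], [-0.0, 0.0, -1.0]]
force: [0.4, 0.5, -0.7]
gripper_width: 0.0222
gripper_force: 68.5
```

```bash
python3 go.py 0.5506 -0.1735 0.14 -17.2
```

```text
clock 5.025 pos [0.5451 0.1698 0.1647] yaw 13.3 move mm [-73.6 335.4  24.8] turn 30.5 F [ 0.44  0.47 -0.71] w 0.022160508474660338
```

Emit:
step_arm(
  increments=[
    {"translation": [-8, 35, 0], "turn": 3},
    {"translation": [-18, 84, 0], "turn": 8},
    {"translation": [-29, 134, 0], "turn": 13},
    {"translation": [-40, 184, 0], "turn": 18},
    {"translation": [-51, 234, 0], "turn": 22},
    {"translation": [-62, 280, 10], "turn": 26},
    {"translation": [-70, 318, 20], "turn": 29},
    {"translation": [-74, 335, 25], "turn": 30.5},
    {"translation": [-74, 335, 25], "turn": 30.5},
    {"translation": [-74, 335, 25], "turn": 30.5},
  ],
)

```text
clock: 6.28
tool_pos: [0.5505, -0.1719, 0.1398]
eef_rot: [[0.956, -0.294, -0.001], [-0.294, -0.956, 0.001], [-0.001, -0.001, -1.0]]
force: [0.0, 0.2, -1.2]
gripper_width: 0.0221
gripper_force: 68.7
```

```bash
python3 go.py 0.5506 -0.1735 0.14 -17.2; python3 - <<'E'
from h import *
cs=[]
for n in('top','scene'):
    im,d,p=grab(n);P=pts(d,p);h=cv2.cvtColor(im,cv2.COLOR_BGR2HSV);H,S,V=[h[...,i].astype(int) for i in range(3)]
    m=(d>0)&(H>14)&(H<34)&(S>60)&(V>40)&(P[...,2]>.135)&(P[...,2]<.18)&(abs(P[...,0]-.55)<.13)&(abs(P[...,1]+.18)<.06)
    q=P[m];c=q.mean(0);w=np.linalg.svd(q-c,full_matrices=False)[2][0];w*=np.sign(w[0]);t=(q-c)@w;e=np.percentile(t,[.5,99.5])
    v,u=np.where(m);print(n,m.sum(),u.min(),u.max(),v.min(),v.max(),(c+w*e.mean()).round(4),'ends',(c+w*e[0]).round(4),(c+w*e[1]).round(4),'len',np.ptp(e).round(4),'yaw',np.degrees(np.arctan2(w[1],w[0])).round(2),'pitch',np.degrees(np.arcsin(w[2])).round(2))
cv2.imwrite('pics/s3.png',cv2.resize(im[150:350,150:350],None,fx=3,fy=3))
E
```

```text
clock 6.275 pos [ 0.5505 -0.1719  0.1398] yaw -17.13 move mm [ 0.6  1.5 -0.2] turn 0.07 F [ 0.04  0.16 -1.15] w 0.022119050605572066
top 3 346 351 183 186 [ 0.5479 -0.1535  0.165 ] ends [ 0.5441 -0.1586  0.1708] [ 0.5516 -0.1483  0.1591] len 0.0172 yaw 53.88 pitch -42.81
scene 587 218 229 216 269 [ 0.5868 -0.1837  0.1697] ends [ 0.5287 -0.1669  0.1712] [ 0.6449 -0.2006  0.1681] len 0.121 yaw -16.19 pitch -1.48
```

View pics/s3.png

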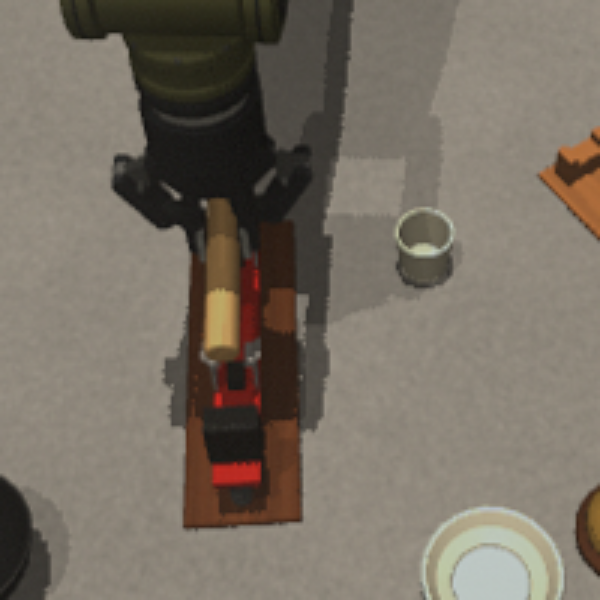

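The pin sits level over the bar. Its far end is at about (223,268) in the scene view, roughly 5 mm short of the cup mouth. I shift back 3 mm, centre across the bar, and descend to just above the beads.

Emit:
step_arm(
  increments=[
    {"translation": [-3, 1.5, 4], "turn": 0.1},
    {"translation": [-3, 1.5, 15], "turn": 0.1},
    {"translation": [-3, 1.5, 28], "turn": 0.1},
    {"translation": [-3, 1.5, 40], "turn": 0.1},
    {"translation": [-3, 1.5, 48], "turn": 0.1},
    {"translation": [-3, 1.5, 52], "turn": 0.1},
    {"translation": [-3, 1.5, 52], "turn": 0.1},
    {"translation": [-3, 1.5, 52], "turn": 0.1},
  ],
)

```text
clock: 7.38
tool_pos: [0.5476, -0.1738, 0.0886]
eef_rot: [[0.955, -0.297, 0.001], [-0.297, -0.955, -0.0], [0.001, 0.0, -1.0]]
force: [-0.2, -0.5, -0.8]
gripper_width: 0.0222
gripper_force: 68.7
```

```bash
python3 go.py 0.5477 -0.1726 0.08 -17.2
```

```text
clock 7.375 pos [ 0.5476 -0.1738  0.0886] yaw -17.3 move mm [-0.3 -1.2  8.6] turn -0.1 F [-0.22 -0.48 -0.79] w 0.02224338779705493
```

Emit:
step_arm(
  increments=[
    {"translation": [0, -0.7, 2], "turn": 0},
    {"translation": [0, -0.7, 4], "turn": 0},
    {"translation": [0, -0.7, 6], "turn": 0},
    {"translation": [0, -0.7, 8], "turn": 0},
    {"translation": [0, -0.7, 10], "turn": 0},
    {"translation": [0, -0.7, 12], "turn": 0},
    {"translation": [0, -0.7, 12], "turn": 0},
  ],
)

```text
clock: 8.25
tool_pos: [0.5479, -0.1728, 0.0764]
eef_rot: [[0.955, -0.297, 0.001], [-0.297, -0.955, 0.0], [0.001, -0.0, -1.0]]
force: [0.8, 2.9, 4.4]
gripper_width: 0.0219
gripper_force: 69.0
```

Emit:
step_arm(
  increments=[
    {"translation": [0, -0.8, 1], "turn": 0},
    {"translation": [0, -0.8, 2], "turn": 0},
    {"translation": [0, -0.8, 3], "turn": 0},
    {"translation": [0, -0.8, 4], "turn": 0},
    {"translation": [0, -0.8, 5], "turn": 0},
    {"translation": [0, -0.8, 6], "turn": 0},
  ],
)

```text
clock: 9.0
tool_pos: [0.548, -0.1722, 0.0704]
eef_rot: [[0.955, -0.297, 0.001], [-0.297, -0.955, -0.0], [0.001, -0.0, -1.0]]
force: [0.5, 4.0, 6.7]
gripper_width: 0.0221
gripper_force: 69.3
```

Emit:
step_arm(
  increments=[
    {"translation": [0, -0.7, 0], "turn": 0},
    {"translation": [0, -1.5, 0], "turn": 0},
    {"translation": [0, -1.5, 1], "turn": 0},
    {"translation": [0, -1.5, 2], "turn": 0},
    {"translation": [0, -1.5, 2], "turn": 0},
  ],
)

```text
clock: 9.62
tool_pos: [0.5482, -0.1716, 0.0686]
eef_rot: [[0.955, -0.297, 0.0], [-0.297, -0.955, -0.001], [0.001, 0.001, -1.0]]
force: [0.3, 0.7, 6.6]
gripper_width: 0.0221
gripper_force: 69.3
```

Emit:
step_arm(
  increments=[
    {"translation": [0, -0.2, 1], "turn": 0},
    {"translation": [0, -0.2, 2], "turn": 0},
    {"translation": [0, -0.2, 3], "turn": 0},
    {"translation": [0, -0.2, 4], "turn": 0},
    {"translation": [0, -0.2, 5], "turn": 0},
  ],
)

```text
clock: 10.25
tool_pos: [0.5485, -0.1716, 0.0642]
eef_rot: [[0.955, -0.297, 0.001], [-0.297, -0.955, -0.002], [0.001, 0.002, -1.0]]
force: [-2.1, 0.6, 10.1]
gripper_width: 0.0217
gripper_force: 69.4
```

Emit:
step_arm(
  increments=[
    {"translation": [0, 0, 1], "turn": 0},
    {"translation": [0, 0, 2], "turn": 0},
    {"translation": [0, 0, 2], "turn": 0},
  ],
)

```text
clock: 10.62
tool_pos: [0.5487, -0.1717, 0.0624]
eef_rot: [[0.955, -0.297, 0.001], [-0.297, -0.955, -0.002], [0.002, 0.002, -1.0]]
force: [-1.9, 0.9, 10.5]
gripper_width: 0.022
gripper_force: 69.5
```

Emit:
step_arm(
  increments=[
    {"translation": [0, 0, 0.7], "turn": 0},
    {"translation": [0, 0, 1.4], "turn": 0},
    {"translation": [0, 0, 2], "turn": 0},
  ],
)

```text
clock: 11.0
tool_pos: [0.5488, -0.1717, 0.0607]
eef_rot: [[0.955, -0.297, 0.001], [-0.297, -0.955, -0.002], [0.002, 0.002, -1.0]]
force: [-2.1, 0.9, 10.6]
gripper_width: 0.0219
gripper_force: 69.5
```

Emit:
step_arm(
  increments=[
    {"translation": [0, 0, 0.7], "turn": 0},
    {"translation": [0, 0, 1.4], "turn": 0},
    {"translation": [0, 0, 2], "turn": 0},
  ],
)

```text
clock: 11.38
tool_pos: [0.549, -0.1718, 0.0589]
eef_rot: [[0.955, -0.297, 0.002], [-0.297, -0.955, -0.002], [0.002, 0.002, -1.0]]
force: [-1.7, 0.1, 11.1]
gripper_width: 0.0223
gripper_force: 69.6
```

Emit:
step_arm(
  increments=[
    {"translation": [0, 0, 0.7], "turn": 0},
    {"translation": [0, 0, 1.4], "turn": 0},
    {"translation": [0, 0, 1.5], "turn": 0},
  ],
)

```text
clock: 11.75
tool_pos: [0.5492, -0.1719, 0.0576]
eef_rot: [[0.955, -0.297, 0.002], [-0.297, -0.955, -0.002], [0.003, 0.002, -1.0]]
force: [-1.4, 1.6, 11.0]
gripper_width: 0.0222
gripper_force: 69.6
```

Emit:
step_arm(
  increments=[
    {"translation": [0, 0, 0.7], "turn": 0},
    {"translation": [0, 0, 1.4], "turn": 0},
    {"translation": [0, 0, 1.5], "turn": 0},
  ],
)

```text
clock: 12.12
tool_pos: [0.5494, -0.1719, 0.0562]
eef_rot: [[0.955, -0.297, 0.002], [-0.297, -0.955, -0.003], [0.003, 0.002, -1.0]]
force: [-0.5, 0.5, 11.5]
gripper_width: 0.0221
gripper_force: 69.7
```

Emit:
step_arm(
  increments=[
    {"translation": [0, 0, 0.7], "turn": 0},
    {"translation": [0, 0, 1.4], "turn": 0},
    {"translation": [0, 0, 1.5], "turn": 0},
  ],
)

```text
clock: 12.5
tool_pos: [0.5496, -0.172, 0.0549]
eef_rot: [[0.955, -0.297, 0.003], [-0.297, -0.955, -0.003], [0.004, 0.002, -1.0]]
force: [-0.1, 0.7, 11.9]
gripper_width: 0.0223
gripper_force: 69.7
```

Emit:
step_arm(
  increments=[
    {"translation": [0, 0, 0.7], "turn": 0},
    {"translation": [0, 0, 1], "turn": 0},
  ],
)

```text
clock: 12.75
tool_pos: [0.5493, -0.1718, 0.053]
eef_rot: [[0.955, -0.297, 0.003], [-0.297, -0.955, -0.003], [0.003, 0.002, -1.0]]
force: [0.0, 0.5, 6.2]
gripper_width: 0.022
gripper_force: 71.4
```

The force dropped from 11.9 to 6.2 N, which is the snap. The bar is about 10 mm down, so I let it rise until the vertical force is near zero.

Emit:
step_arm(
  increments=[
    {"translation": [0, 0, -2], "turn": 0},
    {"translation": [0, 0, -4], "turn": 0},
    {"translation": [0, 0, -6], "turn": 0},
    {"translation": [0, 0, -8], "turn": 0},
    {"translation": [0, 0, -8], "turn": 0},
  ],
)

```text
clock: 13.38
tool_pos: [0.5491, -0.1716, 0.0599]
eef_rot: [[0.955, -0.297, 0.003], [-0.297, -0.955, -0.002], [0.003, 0.001, -1.0]]
force: [4.8, -3.1, 2.4]
gripper_width: 0.0221
gripper_force: 71.1
```

```bash
python3 go.py 0.5477 -0.1726 0.063 -17.2; python3 - <<'E'
from h import *
im,d,p=grab('scene');cv2.imwrite('pics/s4.png',cv2.resize(im[190:340,160:310],None,fx=4,fy=4,interpolation=2))
E
```

```text
clock 13.375 pos [ 0.5491 -0.1716  0.0599] yaw -17.3 move mm [-1.   1.4 -3.1] turn -0.1 F [ 4.82 -3.12  2.42] w 0.022082717596931905
```

View pics/s4.png

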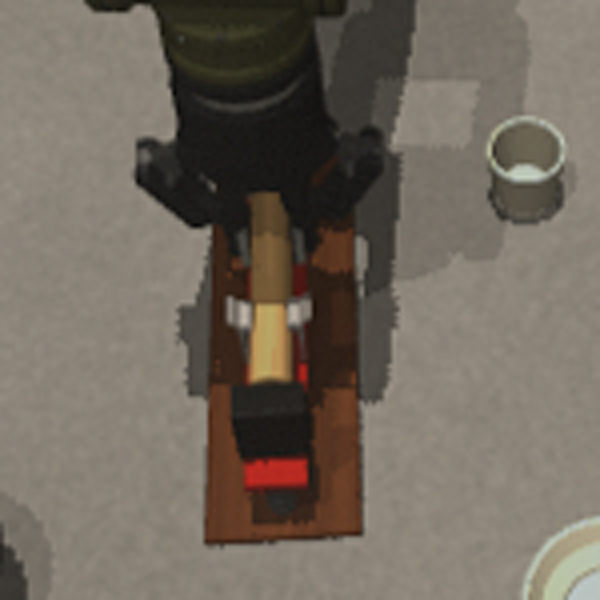

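The pin lies level inside the far clip at (270,312), its end at the cup mouth at (270,380). Next I raise slightly and slide.

Emit:
step_arm(
  increments=[
    {"translation": [0.5, 0, -1], "turn": 0},
    {"translation": [1.5, 0, -2], "turn": 0},
    {"translation": [3, 0, -2.5], "turn": 0},
    {"translation": [4.5, 0, -2.5], "turn": 0},
    {"translation": [6, 0, -2.5], "turn": 0},
    {"translation": [7.5, 0, -2.5], "turn": 0},
    {"translation": [9, 0, -2.5], "turn": 0},
    {"translation": [10, 0, -2.5], "turn": 0},
  ],
)

```text
clock: 14.42
tool_pos: [0.5543, -0.1729, 0.0599]
eef_rot: [[0.955, -0.297, -0.008], [-0.297, -0.955, 0.002], [-0.009, 0.001, -1.0]]
force: [-6.3, -3.0, 1.0]
gripper_width: 0.0221
gripper_force: 70.9
```

```bash
python3 go.py 0.5668 -0.1785 0.063 -17.2
```

```text
clock 14.425 pos [ 0.5543 -0.1729  0.0599] yaw -17.28 move mm [13.5  1.7 -3.2] turn -0.08 F [-6.3  -3.    1.04] w 0.02209252458278261
```

Emit:
step_arm(
  increments=[
    {"translation": [1.2, 0.5, 0], "turn": 0},
    {"translation": [2.4, 1, 0], "turn": 0},
    {"translation": [3.6, 1.5, 0], "turn": 0},
    {"translation": [4.8, 1.5, 0], "turn": 0},
    {"translation": [6, 1.5, 0], "turn": 0},
    {"translation": [6, 1.5, 0], "turn": 0},
  ],
)

```text
clock: 15.18
tool_pos: [0.56, -0.175, 0.0598]
eef_rot: [[0.955, -0.297, -0.008], [-0.297, -0.955, 0.004], [-0.009, -0.002, -1.0]]
force: [-4.6, 1.2, 1.8]
gripper_width: 0.0219
gripper_force: 70.9
```

```bash
python3 go.py 0.5668 -0.1785 0.063 -17.2
```

```text
clock 15.175 pos [ 0.56   -0.175   0.0598] yaw -17.29 move mm [ 7.5  1.3 -3.2] turn -0.09 F [-4.64  1.17  1.78] w 0.02189386789792697
```

Emit:
step_arm(
  increments=[
    {"translation": [1, 0, 0], "turn": 0},
    {"translation": [2, 0, 0], "turn": 0},
    {"translation": [3, 0, 0], "turn": 0},
    {"translation": [4, 0, 0], "turn": 0},
    {"translation": [5, 0, 0], "turn": 0},
    {"translation": [6, 0, 0], "turn": 0},
  ],
)

```text
clock: 15.92
tool_pos: [0.5655, -0.1767, 0.0598]
eef_rot: [[0.955, -0.297, -0.008], [-0.297, -0.955, 0.004], [-0.009, -0.002, -1.0]]
force: [-5.8, 1.1, 1.3]
gripper_width: 0.0224
gripper_force: 70.9
```

Emit:
step_arm(
  increments=[
    {"translation": [0.7, 0, 0], "turn": 0},
    {"translation": [1.4, 0, 0], "turn": 0},
    {"translation": [2, 0, 0], "turn": 0},
  ],
)

```text
clock: 16.3
tool_pos: [0.5674, -0.1773, 0.0597]
eef_rot: [[0.955, -0.297, -0.008], [-0.297, -0.955, 0.004], [-0.009, -0.002, -1.0]]
force: [-5.8, 2.0, 1.8]
gripper_width: 0.0222
gripper_force: 70.9
```

Emit:
step_arm(
  increments=[
    {"translation": [0.7, 0, 0], "turn": 0},
    {"translation": [1.4, 0, 0], "turn": 0},
    {"translation": [2, 0, 0], "turn": 0},
  ],
)

```text
clock: 16.68
tool_pos: [0.5693, -0.1778, 0.0597]
eef_rot: [[0.955, -0.297, -0.008], [-0.297, -0.955, 0.004], [-0.009, -0.002, -1.0]]
force: [-5.8, 2.0, 0.8]
gripper_width: 0.022
gripper_force: 70.9
```

Emit:
step_arm(
  increments=[
    {"translation": [0.7, 0, 0], "turn": 0},
    {"translation": [1.4, 0, 0], "turn": 0},
    {"translation": [2, 0, 0], "turn": 0},
  ],
)

```text
clock: 17.05
tool_pos: [0.5698, -0.178, 0.059]
eef_rot: [[0.955, -0.297, -0.012], [-0.297, -0.955, 0.005], [-0.013, -0.002, -1.0]]
force: [-9.6, 1.9, 2.3]
gripper_width: 0.0226
gripper_force: 70.9
```

The hand stalled as the force rose by 4 N, so the pin has butted. I relax the stored push and then open.

Emit:
step_arm(
  increments=[
    {"translation": [0.7, 0, 0], "turn": 0},
    {"translation": [0.7, 0, 0], "turn": 0},
    {"translation": [-1, 0, -0.5], "turn": 0},
    {"translation": [-3, 0, -1], "turn": 0},
    {"translation": [-3.5, 0, -1], "turn": 0},
  ],
)

```text
clock: 17.68
tool_pos: [0.57, -0.1781, 0.0619]
eef_rot: [[0.955, -0.297, -0.002], [-0.297, -0.955, 0.002], [-0.003, -0.001, -1.0]]
force: [-1.1, 2.0, -3.0]
gripper_width: 0.0222
gripper_force: 70.7
```

```bash
python3 go.py 0.5697 -0.1785 0.063 -17.2
```

```text
clock 17.675 pos [ 0.57   -0.1781  0.0619] yaw -17.3 move mm [-0.2  0.4 -1.1] turn -0.1 F [-1.13  1.99 -3.04] w 0.02217340102916431
```

Emit:
step_arm(
  increments=[
    {"translation": [0, 0, 0.7], "turn": 0},
    {"translation": [0, 0, 0.7], "turn": 0},
  ],
)

```text
clock: 17.92
tool_pos: [0.5701, -0.1782, 0.0616]
eef_rot: [[0.955, -0.297, -0.003], [-0.297, -0.955, 0.002], [-0.004, -0.001, -1.0]]
force: [-4.1, 3.5, 1.1]
gripper_width: 0.0218
gripper_force: 70.8
```

Emit:
step_arm(
  increments=[
    {"translation": [0, 0, 0], "turn": 0},
    {"translation": [0, 0, 0], "turn": 0},
    {"translation": [0, 0, 0], "turn": 0},
    {"translation": [0, 0, 0], "turn": 0},
    {"translation": [0, 0, 0], "turn": 0},
    {"translation": [0, 0, 0], "turn": 0},
  ],
  gripper=0.9,
)

```text
clock: 18.68
tool_pos: [0.5711, -0.1793, 0.0623]
eef_rot: [[0.955, -0.297, -0.0], [-0.297, -0.955, 0.0], [-0.0, 0.0, -1.0]]
force: [-0.1, -0.0, 1.2]
gripper_width: 0.0768
gripper_force: 0.0
```

Emit:
step_arm(
  increments=[
    {"translation": [0, 0, -10], "turn": 0},
    {"translation": [0, 0, -30], "turn": 0},
    {"translation": [0, 0, -60], "turn": 0},
    {"translation": [0, 0, -100], "turn": 0},
    {"translation": [-50, 0, -140], "turn": 0},
    {"translation": [-100, 0, -140], "turn": 0},
    {"translation": [-150, 0, -140], "turn": 0},
    {"translation": [-150, 0, -140], "turn": 0},
  ],
)

```text
clock: 19.68
tool_pos: [0.4258, -0.1338, 0.2034]
eef_rot: [[0.955, -0.298, 0.002], [-0.298, -0.955, -0.001], [0.002, 0.0, -1.0]]
force: [0.7, 0.3, 0.5]
gripper_width: 0.0768
gripper_force: 0.0
```

```bash
python3 go.py 0.5697 -0.1785 0.063 -17.2; python3 - <<'E'
from h import *
for n in('top','scene'):
    im,d,p=grab(n);P=pts(d,p);h=cv2.cvtColor(im,cv2.COLOR_BGR2HSV);H,S,V=[h[...,i].astype(int) for i in range(3)]
    m=(d>0)&(H>14)&(H<34)&(S>60)&(V>40)&(P[...,2]>.08)&(P[...,2]<.12)&(abs(P[...,0]-.56)<.14)&(abs(P[...,1]+.18)<.06)
    q=P[m]
    if len(q)<20: continue
    c=q.mean(0);w=np.linalg.svd(q-c,full_matrices=False)[2][0];w*=np.sign(w[0]);e=np.percentile((q-c)@w,[.5,99.5]);u=np.array([.9553,-.2957]);s=np.array([.5668,-.1785])
    E=[c+w*k for k in e]
    print(n,m.sum(),'near/far along',[((x[:2]-s)@u*1000).round(1) for x in E],'across',[((x[:2]-s)@[.2957,.9553]*1000).round(1) for x in E],'z',[x[2].round(4) for x in E],'zmax',np.percentile(q[:,2],95).round(4))
cv2.imwrite('pics/s5.png',cv2.resize(im[190:340,160:310],None,fx=4,fy=4,interpolation=2))
E
```

```text
clock 19.675 pos [ 0.4258 -0.1338  0.2034] yaw -17.31 move mm [150.4  -0.2 140.8] turn -0.11 F [0.69 0.31 0.49] w 0.0768386874825153
top 421 near/far along [np.float64(-23.1), np.float64(89.8)] across [np.float64(-0.8), np.float64(1.4)] z [np.float64(0.0907), np.float64(0.0916)] zmax 0.096
scene 676 near/far along [np.float64(-96.4), np.float64(87.8)] across [np.float64(0.9), np.float64(1.4)] z [np.float64(0.0926), np.float64(0.0932)] zmax 0.0966
```

View pics/s5.png

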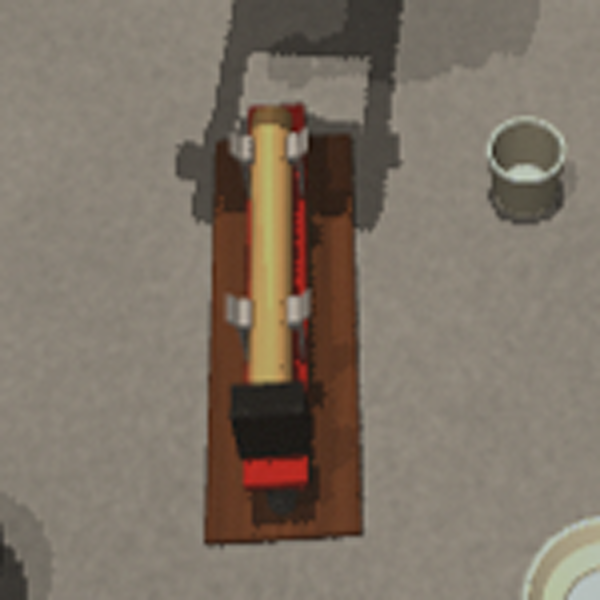

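The pin lies level in both clips, at (270,145) and (270,310), with its end inside the cup at (270,385). The tableware is where it was, so I hand in.

```bash
python3 -c "
from workcell import *;print(hand_in())"
```

```text
the job is handed in; nothing more can be done
None
```

The pin is snapped into both clips with its end against the inside of the cup, the gripper is clear and no tableware was touched; I handed the job in at about 20 s, and it returned no verdict.

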